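# Size a stray hole punch in the ring rack and put it home

## Robot

A 6-joint arm with a two-finger parallel gripper is mounted at the origin on the work surface. World frame = base frame: x ahead of the robot, y to its left, z up, the work surface at z = 0. Lengths are in m, angles in degrees, forces in N, time in s.
With the tool pointing down it reaches from about 0.4 to 0.825 m from the base axis. Payload 7 kg.
Tool frame: the origin (TCP) lies at the very end of the fingers, on their centre line; the grasp point (between the pads) lies 19 mm behind it; z points along the fingers, y is the line along which they close (so a half turn about z gives the same grasp; the last joint's range is limited). The gripper opens to 88 mm and grips with 3 to 60 N. Pads are 19 mm wide; open, the fingers measure 130 mm over their backs; the gripper's body (78 mm by 193 mm) begins 47 mm behind the grasp point.
Start: joints at [-55.399, 20.546, 0.682, 0, -70.136, -16.507], TCP at [0.21, -0.642, 0.227] pointing down, gripper open.
Joint ranges: [-176.03, 176.03], [-82.01, 121.73], [-58.28, 71.71], [-173.87, 95.51], [-174.79, -0.11], [-173.66, 173.66]. Speed limits (degrees/s): [136.94, 136.94, 172.46, 180, 180, 180].

## Interface

Orientations are given as [roll, pitch, yaw] about the fixed x, y, z axes, in that order (R = Rz(yaw) Ry(pitch) Rx(roll)).
In Python, from plant import ctrl gives the robot as it stands.
- The arm moves only by the tool carry_out, never from a script. Its argument "deltas" is a list that holds one entry, the list of rows, each a list of 5 numbers: the shift along the tool's x, y, z scaled (see below), then the turn about the tool's z scaled (see below), then the opening, from -1 (shut) to 1 (fully open). A call has 1 to 5 rows; each row is the pose to reach, as a shift and turn from the pose commanded when the call began, along the tool's axes at that moment, turning the shorter way round; what a row does not reach only later rows make up. The controller multiplies each number of a shift by 20 cm and each number of a turn by 2 pi rad. A row lasts 1/10 s, in which the tool goes at most 50 mm and 8.59 degrees, less where a joint would pass 70% of its speed; a pose out of reach is approached as far as the arm can. A call with a number of a shift or a turn outside -1 to 1 is refused whole. A call with a gripper value outside its range is refused whole. The fingers move at their own pace and stop on an object; the grip force is fixed at half the most. Time passes only in rows, so rows that repeat a pose let the fingers close. It gives the time, the measured TCP pose, the force, the opening and the grip force at its end, in the units of the state.
- ctrl.get_obs(): the state, without advancing time (a new reading comes with each control period).
- ctrl.snapshot(name): name is "scene" or "top" or "wrist"; returns a dict with "color" (384x512x3 uint8, red, green, blue), "camera_matrix" (3x3 intrinsics, pixels), "R" (3x3) and "t" (3): a world point X has camera coordinates R X + t. Camera axes: x right, y down, z forward; pixel columns grow to the right and rows downward; lengths in m; the calibration is good to about 2 mm. A picture is of the moment at which its call begins. There is no depth.
- ctrl.close_job(): hands the job in; it is judged then, once.
Trained networks look in a picture, given as the dict that the camera call returned (one of the last four; its "shot" number tells which), for a name from the list of things; names that differ only in an ending like _2 or _b are one class to them, and where a whole thing is asked for, a point or a joint stands for the part that bears it (a point fixed in the world has none). Each returns a list of dicts, best first, with "p" (0 to 1); they miss things now and then, are a little off and sometimes report something else, mostly with a low value. They report only what shows in the picture. A call takes as long as a camera call. They do not tell look-alikes from the thing itself.
- ctrl.search_frame(picture, name): "centre" ([column, row] in pixels, amid what is visible of it).
- ctrl.silhouettes(picture, name): "mask" (384x512 bool, what is visible of it) and "centre" ([column, row] in pixels, amid what is visible of it).
- ctrl.spot_point(picture, name): "centre" ([column, row] in pixels: a listed point, or the origin of a listed thing).
The state is a dict: "clock": time; "joint_pos": joint angles; "qvel": joint speeds; "tau": joint torques, N m; "tool_pos": TCP position; "orientation": TCP orientation; "force": force on the tool from outside, world axes, zero at the start; "moment": the same for the moment, N m; "opening": finger opening in m; "gripper_force": force on a finger pad.
Only numpy, scipy, OpenCV 4.12 (cv2) and the standard library are available. Lean on these libraries where they do the work, as an engineer would, in place of code of your own. Each camera call takes 0.05 s, during which the arm holds its last target. There are 200 camera calls.

## Task

The hole punch left standing on the rubber mat has lost its size mark: try it cutting end down in the rack's rings (they have shifted a little along their bar), beginning at the largest and taking every ring in turn, until one stops it, then stand it fully home in the smallest ring that it went right through and let go. Feel for it and never force it (15 N on the rack spoils the cutting edge), and leave the two punches in the tray, the maul and the tin as they are.

Things in the scene. Friction and masses are not known exactly. Their poses are not given: they have to be found in the camera images.
- punch_a: steel hollow hole punch, 125 mm long, upright on its cutting end. Origin: centre of that end; z up its axis. 0 to 50 mm: cutting tube, 14, 19 or 24 mm across (unmarked; one punch of each size), 1 mm bevel at the foot; to 62 mm a shoulder; then a 14 mm round grooved shank, alike on all: hold it there. 0.1 to 0.25 kg. Which punch starts on the mat changes.
- punch_b: hollow punch as punch_a, its tube another of the three sizes. One of the three starts on the rubber mat, the other two in the tray. More than 15 N between a punch and the rack or its rings spoils the cutting edge.
- punch_c: hollow punch as punch_a, its tube another of the three sizes. One of the three starts on the rubber mat, the other two in the tray. More than 15 N between a punch and the rack or its rings spoils the cutting edge.
- mat: black rubber punching mat, 150 x 120 x 6 mm, flat on the bench, fixed; origin: centre of its underside. The punch to be sized stands on it, within 50 mm of its centre.
- tray: low wooden tray, 120 x 140 mm, 24 mm tall, floor 6 mm thick, fixed; origin: centre of its underside. The two other punches stand in it and stay there.
- rack: punch rack, fixed: beech base 85 x 230 mm, leather pad with its top 12 mm above the bench (gives 1 mm per 5 N), and along its -x side a steel bar on two posts carrying four steel rings in a row, upright axes, mouths 50 mm above the bench. Origin: centre of the base's underside, below the row's middle; y runs along the row to the largest ring. Poses of the rings are not given, only their places.
- ring1_place (a point): place of the largest ring, bore 25 mm, at the +y end of the row: point on the rack level with the ring's mouth, 38 mm above the pad; axes as the rack's. The ring itself has slid along the bar, up to 5 mm off this point along the rack's y, either way (not in x or z): find it by feel or sight. All rings: wall 5 mm, 8 mm tall, no chamfer, on spring arms (give 1 mm per 5 N, spring back).
- ring2_place (a point): place of the second ring, bore 20 mm, 46 mm on from ring1_place: point on the rack level with the ring's mouth, 38 mm above the pad; axes as the rack's. The ring itself has slid along the bar, up to 5 mm off this point along the rack's y, either way (not in x or z): find it by feel or sight.
- ring3_place (a point): place of the third ring, bore 15 mm, 46 mm on from ring2_place: point on the rack level with the ring's mouth, 38 mm above the pad; axes as the rack's. The ring itself has slid along the bar, up to 5 mm off this point along the rack's y, either way (not in x or z): find it by feel or sight.
- ring4_place (a point): place of the smallest ring, bore 10 mm, at the -y end; no punch here passes it: point on the rack level with the ring's mouth, 38 mm above the pad; axes as the rack's. The ring itself has slid along the bar, up to 5 mm off this point along the rack's y, either way (not in x or z): find it by feel or sight.
- maul: white-headed maul with a dark wooden handle, standing on its head, 68 mm across, 192 mm tall; origin: centre of its foot. Bystander.
- tin: round wax tin with a brass lid, 64 mm across, 24 mm tall; origin: centre of its underside. Bystander.
Things that resemble listed ones, but are neither listed nor needed, are in the scene too. Several things have the shape of the tray; the one meant has the colours described above.

How it is judged (in metres and radians):
On the way, in this order (a step that is already met when the one before it is completed fails the run):
1. the punch goes through the largest ring (foot at least 8 mm below the mouth) (((y of punch_a in the frame of rack between 0.058 and 0.08 m and x of punch_a in the frame of rack between -0.008 and 0.008 m and z of punch_a in the frame of rack below 0.042 m) or (y of punch_b in the frame of rack between 0.058 and 0.08 m and x of punch_b in the frame of rack between -0.008 and 0.008 m and z of punch_b in the frame of rack below 0.042 m) or (y of punch_c in the frame of rack between 0.058 and 0.08 m and x of punch_c in the frame of rack between -0.008 and 0.008 m and z of punch_c in the frame of rack below 0.042 m))), for 0.05 s.
2. the second ring is tried: the punch goes through it, or is stopped on top of it (felt with more than 2 N) (((y of punch_b in the frame of rack between 0.012 and 0.034 m and x of punch_b in the frame of rack between -0.008 and 0.008 m and contact force between punch_b and rack above 2 N and z of punch_b in the frame of rack above 0.045 m and angle between punch_b's own z axis and vertical below 0.12 rad) or (y of punch_a in the frame of rack between 0.012 and 0.034 m and x of punch_a in the frame of rack between -0.008 and 0.008 m and z of punch_a in the frame of rack below 0.042 m) or (y of punch_c in the frame of rack between 0.012 and 0.034 m and x of punch_c in the frame of rack between -0.008 and 0.008 m and z of punch_c in the frame of rack below 0.042 m))), for 0.05 s.
3. the 24 mm punch, already stopped, enters the first ring again; a thinner one tries the third ring and goes through or is stopped (((y of punch_b in the frame of rack between 0.058 and 0.08 m and x of punch_b in the frame of rack between -0.008 and 0.008 m and z of punch_b in the frame of rack below 0.047 m) or (y of punch_a in the frame of rack between -0.034 and -0.012 m and x of punch_a in the frame of rack between -0.008 and 0.008 m and contact force between punch_a and rack above 2 N and z of punch_a in the frame of rack above 0.045 m and angle between punch_a's own z axis and vertical below 0.12 rad) or (y of punch_c in the frame of rack between -0.034 and -0.012 m and x of punch_c in the frame of rack between -0.008 and 0.008 m and z of punch_c in the frame of rack below 0.042 m))).
4. the 24 mm punch goes on down its ring (foot 20 mm below the mouth); the 19 mm punch, already stopped, enters the second ring again; the 14 mm punch is stopped by the fourth ring (((y of punch_b in the frame of rack between 0.058 and 0.08 m and x of punch_b in the frame of rack between -0.008 and 0.008 m and z of punch_b in the frame of rack below 0.03 m) or (y of punch_a in the frame of rack between 0.012 and 0.034 m and x of punch_a in the frame of rack between -0.008 and 0.008 m and z of punch_a in the frame of rack below 0.047 m) or (y of punch_c in the frame of rack between -0.08 and -0.058 m and x of punch_c in the frame of rack between -0.008 and 0.008 m and contact force between punch_c and rack above 2 N and z of punch_c in the frame of rack above 0.045 m and angle between punch_c's own z axis and vertical below 0.12 rad))).
At the end, for the whole second after the job is handed in: The punch from the mat stands free and still in the smallest ring it passes (24 mm: ring1, 19: ring2, 14: ring3), foot 35 mm or more below the mouth, upright to 0.06 rad; tray punches upright within 15 mm of their start, maul and tin within 20 mm ((((y of punch_a in the frame of rack between 0.012 and 0.034 m and x of punch_a in the frame of rack between -0.008 and 0.008 m and z of punch_a in the frame of rack below 0.015 m) and angle between punch_a's own z axis and vertical below 0.06 rad and linear speed of punch_a below 0.01 m/s) or (distance of punch_a from where it was at the start of the episode below 0.015 m and angle between punch_a's own z axis and vertical below 0.1 rad and horizontal distance between punch_a and tray below 0.09 m)) and (((y of punch_b in the frame of rack between 0.058 and 0.08 m and x of punch_b in the frame of rack between -0.008 and 0.008 m and z of punch_b in the frame of rack below 0.015 m) and angle between punch_b's own z axis and vertical below 0.06 rad and linear speed of punch_b below 0.01 m/s) or (distance of punch_b from where it was at the start of the episode below 0.015 m and angle between punch_b's own z axis and vertical below 0.1 rad and horizontal distance between punch_b and tray below 0.09 m)) and (((y of punch_c in the frame of rack between -0.034 and -0.012 m and x of punch_c in the frame of rack between -0.008 and 0.008 m and z of punch_c in the frame of rack below 0.015 m) and angle between punch_c's own z axis and vertical below 0.06 rad and linear speed of punch_c below 0.01 m/s) or (distance of punch_c from where it was at the start of the episode below 0.015 m and angle between punch_c's own z axis and vertical below 0.1 rad and horizontal distance between punch_c and tray below 0.09 m)) and distance of each of maul, tin from where it was at the start of the episode below 0.02 m); the robot touches nothing.
It fails at once if a punch is pressed on the rack or a ring with more than 15 N (contact force between any of punch_a, punch_b, punch_c and rack above 15 N).
It fails at once if a punch in the tray is shifted by 15 mm or tipped ((horizontal distance between punch_a and tray below 0.1 m and height (world z) of punch_a below 0.09 m and (distance of punch_a from where it was at the start of the episode above 0.015 m or angle between punch_a's own z axis and vertical above 0.2 rad)) or (horizontal distance between punch_b and tray below 0.1 m and height (world z) of punch_b below 0.09 m and (distance of punch_b from where it was at the start of the episode above 0.015 m or angle between punch_b's own z axis and vertical above 0.2 rad)) or (horizontal distance between punch_c and tray below 0.1 m and height (world z) of punch_c below 0.09 m and (distance of punch_c from where it was at the start of the episode above 0.015 m or angle between punch_c's own z axis and vertical above 0.2 rad))).
It fails at once if the maul or the tin is shifted by 20 mm or tipped (distance of any of maul, tin from where it was at the start of the episode above 0.02 m or angle between any of maul, tin's own z axis and vertical above 0.2 rad).
It also fails if it takes over 72 s, if anything falls off the work surface, if the arm or the gripper's body presses on something with over 40 N, if the wrist force passes 120 N, or if a joint passes its speed limit or range.

## Working session

There is one attempt and no reset: what is moved stays moved. The work goes in short steps, Python scripts to look and compute and a tool call to move; the robot and the scene stay as the last step left them, time stands still between calls to the robot, and variables do not carry over. Pictures are saved under pics/ and viewed, at most 10 in all, crops included, and the job is handed in when it is done.

Besides the shell and the picture viewer there is one more tool, called after "Call:" as name(argument=value, ...) on one line, values as JSON. carry_out: Moves the arm, as the interface text tells. Its arguments: {"type":"object","properties":{"deltas":{"type":"array"}},"required":["deltas"]}

```bash
mkdir -p pics
cat > h.py <<'E'
import numpy as np, cv2
from plant import ctrl
def save(p,n): cv2.imwrite('pics/'+n,p['color'][:,:,::-1])
def ray(p,px,z):
    K=np.array(p['camera_matrix']);R=np.array(p['R']);t=np.array(p['t'])
    d=R.T@np.linalg.solve(K,[px[0],px[1],1]);c=-R.T@t
    return c+d*(z-c[2])/d[2]
def proj(p,X):
    q=np.array(p['camera_matrix'])@(np.array(p['R'])@np.array(X)+np.array(p['t']));return q[:2]/q[2]
E
python3 - <<'E'
from h import *
o=ctrl.get_obs();print({k:np.round(v,3) for k,v in o.items()})
ims=[]
for n in['top','scene']:
    p=ctrl.snapshot(n);ims.append(p['color'])
    for nm,z in[('punch_a',0.006),('mat',0),('tray',0),('rack',0),('ring1_place',.05),('ring2_place',.05),('ring3_place',.05),('ring4_place',.05),('maul',0),('tin',0)]:
        for d in ctrl.spot_point(p,nm)[:5]:
            print(n,nm,round(d['p'],2),np.round(d['centre']),np.round(ray(p,d['centre'],z),3))
    print(n,-np.array(p['R']).T@p['t'])
save({'color':ims[0]},'top.png');save({'color':ims[1]},'scene.png')
E
```

```text
{'clock': np.float64(0.0), 'joint_pos': array([-5.5401e+01,  2.0592e+01,  6.3400e-01, -1.9000e-02, -7.0136e+01,
       -1.6506e+01]), 'qvel': array([-0.013,  0.031,  0.01 ,  0.137,  0.035,  0.056]), 'tau': array([ 0.0000e+00, -5.8272e+01,  2.9305e+01,  6.9970e+00,  7.0000e-03,
       -0.0000e+00]), 'tool_pos': array([ 0.209, -0.641,  0.226]), 'orientation': array([ 1.79905e+02, -1.00000e-02, -1.61913e+02]), 'force': array([-0.527,  0.235, -0.524]), 'moment': array([0.019, 0.015, 0.014]), 'gripper_force': np.float64(0.0), 'opening': np.float64(0.087)}
top punch_a 0.61 [192. 179.] [0.535 0.203 0.006]
top punch_a 0.55 [376. 152.] [ 0.608 -0.419  0.006]
top punch_a 0.42 [360. 162.] [ 0.579 -0.363  0.006]
top mat 0.59 [192. 186.] [0.512 0.203 0.   ]
top mat 0.22 [284. 170.] [ 0.559 -0.11   0.   ]
top tray 0.74 [141. 142.] [0.666 0.375 0.   ]
top tray 0.73 [369. 155.] [ 0.601 -0.396  0.   ]
top rack 0.97 [286. 171.] [ 0.554 -0.114  0.   ]
top rack 0.62 [294. 172.] [ 0.552 -0.143  0.   ]
top ring1_place 0.91 [267. 164.] [ 0.575 -0.051  0.05 ]
top ring2_place 0.66 [280. 167.] [ 0.562 -0.093 
[... 503 characters left out ...]
4 0.   ]
scene tray 0.93 [121. 272.] [ 0.568 -0.387  0.   ]
scene tray 0.73 [141. 218.] [ 0.371 -0.302  0.   ]
scene rack 0.82 [230. 237.] [ 0.553 -0.124  0.   ]
scene ring1_place 0.92 [260. 217.] [ 0.572 -0.05   0.05 ]
scene ring1_place 0.31 [327. 201.] [0.579 0.139 0.05 ]
scene ring2_place 0.63 [239. 219.] [ 0.556 -0.099  0.05 ]
scene ring3_place 0.63 [220. 223.] [ 0.553 -0.148  0.05 ]
scene ring3_place 0.16 [333. 201.] [0.587 0.153 0.05 ]
scene ring4_place 0.73 [124. 277.] [ 0.645 -0.387  0.05 ]
scene ring4_place 0.61 [201. 225.] [ 0.54  -0.191  0.05 ]
scene maul 0.74 [416. 204.] [0.638 0.401 0.   ]
scene tin 0.57 [261. 194.] [0.4   0.038 0.   ]
scene [ 1.29938681 -0.41174878  0.59648861]
```

View pics/top.png

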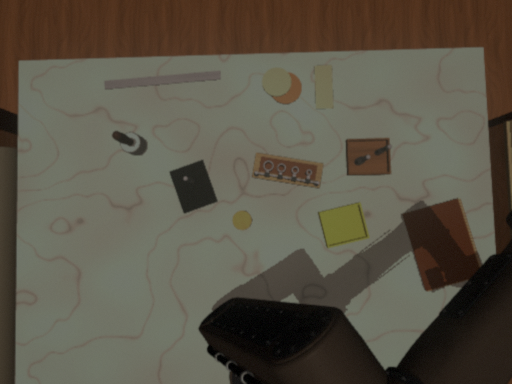

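View pics/scene.png

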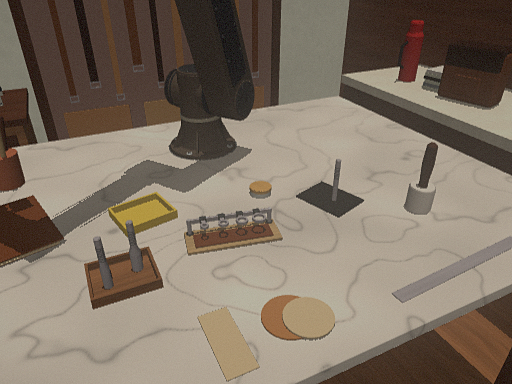

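The punch on the mat shows at top (192,179) / scene (335,200). The wooden tray is the one with two punches at top (369,157) / scene (121,272); the yellow tray, top (343,225), is a look-alike. The rack is at top (286,171). I'm moving towards the rack first, for a wrist view on the way.

Call:
carry_out(deltas=[[[-0.8, 0.9, -0.2, 0.083, 1], [-0.8, 0.9, -0.2, 0.083, 1], [-0.8, 0.9, -0.2, 0.083, 1], [-0.8, 0.9, -0.2, 0.083, 1], [-0.8, 0.9, -0.2, 0.083, 1]]])

```text
clock: 1.6
tool_pos: [0.3062, -0.4191, 0.267]
orientation: [-180.0, 0.0, 168.0]
force: [1.5, -0.2, 0.1]
opening: 0.0875
gripper_force: 0.0
```

Call:
carry_out(deltas=[[[-0.5, 1.0, 0, 0, 1], [-0.5, 1.0, 0, 0, 1], [-0.5, 1.0, 0, 0, 1], [-0.5, 1.0, 0, 0, 1], [-0.5, 1.0, 0, 0, 1]]])

```text
clock: 2.1
tool_pos: [0.4464, -0.2427, 0.267]
orientation: [180.0, 0.1, 168.4]
force: [-0.2, -2.2, -0.1]
opening: 0.0877
gripper_force: 0.0
```

Run:
```python
from h import *
o=ctrl.get_obs();print(o['tool_pos'],o['orientation'])
p=ctrl.snapshot('wrist');save(p,'w1.png')
C=-np.array(p['R']).T@p['t'];print('cam',C,'R',np.round(p['R'],2).tolist(),p['camera_matrix'])
for nm,z in[('rack',0),('ring1_place',.05),('ring2_place',.05),('ring3_place',.05),('ring4_place',.05)]:
    for d in ctrl.spot_point(p,nm)[:3]:
        print(nm,round(d['p'],2),np.round(d['centre']),np.round(ray(p,d['centre'],z),4))
```

```text
[ 0.4463998  -0.24273601  0.26695439] [1.79983264e+02 7.03539731e-02 1.68350177e+02]
cam [ 0.36819932 -0.22600345  0.42484333] R [[0.2, 0.98, -0.0], [0.94, -0.19, 0.3], [0.29, -0.06, -0.96]] [[296.90674275   0.         257.54435244]
 [  0.         296.90674275 191.83903187]
 [  0.           0.           1.        ]]
rack 0.8 [350. 213.] [ 0.5589 -0.1208  0.    ]
ring1_place 0.61 [415. 223.] [ 0.5688 -0.0482  0.05  ]
ring2_place 0.78 [382. 225.] [ 0.5624 -0.0927  0.05  ]
ring3_place 0.66 [345. 224.] [ 0.5502 -0.142   0.05  ]
ring3_place 0.28 [453.  77.] [0.3895 0.0046 0.05  ]
ring4_place 0.95 [312. 226.] [ 0.5451 -0.1872  0.05  ]
ring4_place 0.16 [186. 264.] [ 0.5669 -0.3719  0.05  ]
ring4_place 0.16 [343. 225.] [ 0.5516 -0.1448  0.05  ]
```

View pics/w1.png

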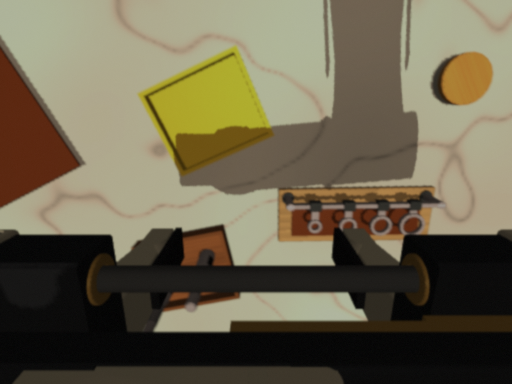

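The wrist view shows ring centres at about (315,226), (349,224), (382,225) and (412,225). The tin is at (467,78) and the tray at (200,265). I'll move along the row for a centred, closer view.

Call:
carry_out(deltas=[[[0.1, 0.68, 0.3, 0, 1], [0.1, 0.68, 0.3, 0, 1], [0.1, 0.68, 0.3, 0, 1], [0.1, 0.68, 0.3, 0, 1], [0.1, 0.68, 0.3, 0, 1]]])

```text
clock: 2.9
tool_pos: [0.4525, -0.1082, 0.2065]
orientation: [-180.0, -0.0, 168.3]
force: [-0.7, 0.3, 0.1]
opening: 0.0878
gripper_force: 0.0
```

Run:
```python
from h import *
o=ctrl.get_obs();print(o['tool_pos'],o['orientation'])
p=ctrl.snapshot('wrist')
import pickle;pickle.dump(p,open('w2.pkl','wb'))
for nm,z in[('rack',0),('ring1_place',.05),('ring2_place',.05),('ring3_place',.05),('ring4_place',.05)]:
    for d in ctrl.spot_point(p,nm)[:2]:
        print(nm,round(d['p'],2),np.round(d['centre']),np.round(ray(p,d['centre'],z),4))
c=p['color'][130:250,100:420];print(p['color'].shape)
cv2.imwrite('pics/w2.png',cv2.resize(c,(800,300),interpolation=cv2.INTER_CUBIC)[:,:,::-1])
```

```text
[ 0.45246944 -0.10819392  0.20654867] [-1.79978172e+02 -1.63958214e-02  1.68296665e+02]
rack 0.9 [267. 244.] [ 0.5599 -0.1173  0.    ]
ring1_place 0.57 [325. 261.] [ 0.5697 -0.05    0.05  ]
ring2_place 0.62 [285. 262.] [ 0.5612 -0.0968  0.05  ]
ring3_place 0.94 [247. 262.] [ 0.553  -0.1417  0.05  ]
ring3_place 0.53 [369.  95.] [0.3924 0.0195 0.05  ]
ring4_place 0.96 [212. 262.] [ 0.5442 -0.1832  0.05  ]
(384, 512, 3)
```

View pics/w2.png

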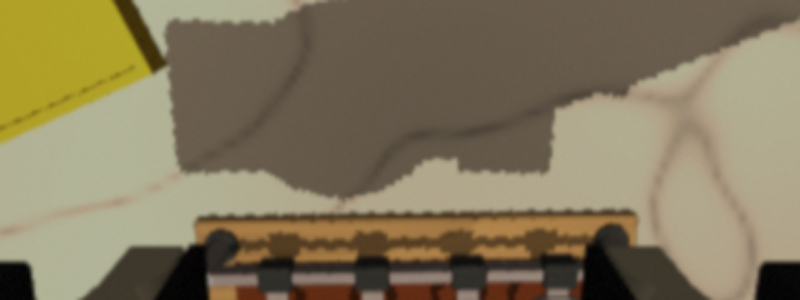

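Run:
```python
import pickle,cv2
p=pickle.load(open('w2.pkl','rb'))
c=p['color'][205:305,170:370]
cv2.imwrite('pics/w3.png',cv2.resize(c,(800,400),interpolation=cv2.INTER_CUBIC)[:,:,::-1])
```

```text
(no output)
```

View pics/w3.png

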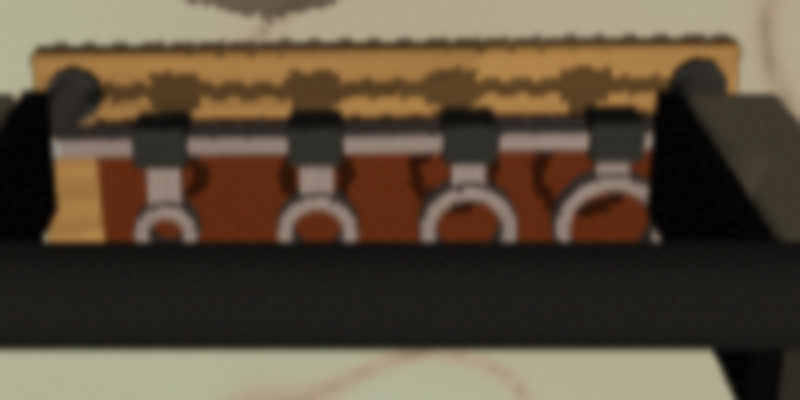

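Ring centres in the full wrist picture are at columns 212, 249, 287 and 322, row about 262, with the largest on the right. Now to the mat punch.

Call:
carry_out(deltas=[[[-0.03, 1.0, -0.1, -0.002, 1], [-0.03, 1.0, -0.1, -0.002, 1], [-0.03, 1.0, -0.1, -0.002, 1], [-0.03, 1.0, -0.1, -0.002, 1], [-0.03, 1.0, -0.1, -0.002, 1]]])

```text
clock: 3.7
tool_pos: [0.5015, 0.0901, 0.2272]
orientation: [179.9, 0.1, 169.1]
force: [-1.6, -1.0, 0.1]
opening: 0.0877
gripper_force: 0.0
```

```bash
cat >> h.py <<'E'
def tool(o=None):
    o=o or ctrl.get_obs();y=np.radians(o['orientation'][2])
    return np.array(o['tool_pos']),np.array([np.cos(y),np.sin(y)]),np.array([np.sin(y),-np.cos(y)])
E
python3 - <<'E'
from h import *
t,ax,ay=tool();print(t,ctrl.get_obs()['orientation'])
p=ctrl.snapshot('wrist');save(p,'w4.png')
for nm,z in[('punch_a',.006),('mat',0)]:
    for d in ctrl.spot_point(p,nm)[:3]:
        w=ray(p,d['centre'],z);e=w-t;print(nm,round(d['p'],2),np.round(d['centre']),np.round(w,4),'tool',e[:2]@ax/.2,e[:2]@ay/.2)
    for d in ctrl.silhouettes(p,nm)[:2]:
        v,u=np.nonzero(d['mask']);print(d['p'],u.min(),u.max(),v.min(),v.max())
E
```

```text
[0.50145452 0.09014657 0.22722494] [1.79932071e+02 9.68969024e-02 1.69079363e+02]
punch_a 0.67 [118. 231.] [ 0.5577 -0.1181  0.006 ] tool -0.47350376598291266 -0.9693111645560777
punch_a 0.59 [344. 172.] [0.5335 0.2001 0.006 ] tool -0.05334322407494508 0.5699524820684295
0.73 340 390 164 205
mat 0.82 [342. 152.] [0.5069 0.2018 0.    ] tool 0.07917585138102638 0.5531562251876859
0.69 275 405 81 221
```

View pics/w4.png

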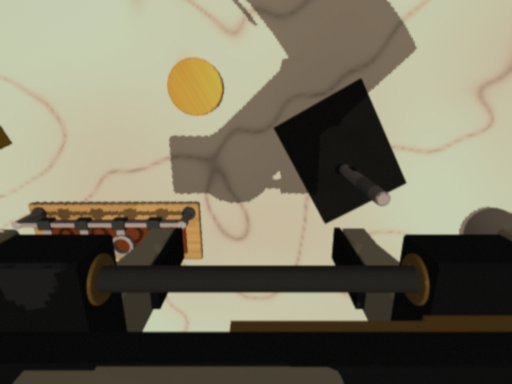

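The punch on the mat (the one meant, on black rubber) has its foot at (344,172) and its top at (383,199). The rest of the picture is rack and tin.

Call:
carry_out(deltas=[[[-0.05, 0.55, 0, 0, 0.2], [-0.05, 0.55, 0, 0, 0.2], [-0.05, 0.55, 0, 0, 0.2], [-0.05, 0.55, 0, 0, 0.2]]])

```text
clock: 4.35
tool_pos: [0.5307, 0.1926, 0.226]
orientation: [-180.0, -0.0, 168.9]
force: [-0.3, -1.1, -0.0]
opening: 0.0611
gripper_force: 0.0
```

Run:
```python
from h import *
t,ax,ay=tool();print(t,ctrl.get_obs()['orientation'])
p=ctrl.snapshot('wrist')
for d in ctrl.spot_point(p,'punch_a')[:2]:
        w=ray(p,d['centre'],.006);e=w-t;print(round(d['p'],2),np.round(d['centre']),np.round(w,4),'tool',e[:2]@ax/.2,e[:2]@ay/.2)
for d in ctrl.silhouettes(p,'punch_a')[:2]:
        v,u=np.nonzero(d['mask']);print(d['p'],u.min(),u.max(),v.min(),v.max())
print('proj if centred',proj(p,[*(t[:2]),.006]),proj(p,[*(t[:2]),.131]))
c=p['color'][130:270,170:370]
cv2.imwrite('pics/w5.png',cv2.resize(c,(800,560),interpolation=cv2.INTER_CUBIC)[:,:,::-1])
```

```text
[0.5307478  0.19257409 0.226021  ] [-1.79962668e+02 -3.25509796e-02  1.68940777e+02]
0.9 [260. 163.] [0.5283 0.1961 0.006 ] tool 0.015680460139933367 0.015150960751876037
0.67 259 274 158 196
proj if centred [257.55586525 164.98208516] [257.28664236 193.9566214 ]
```

View pics/w5.png

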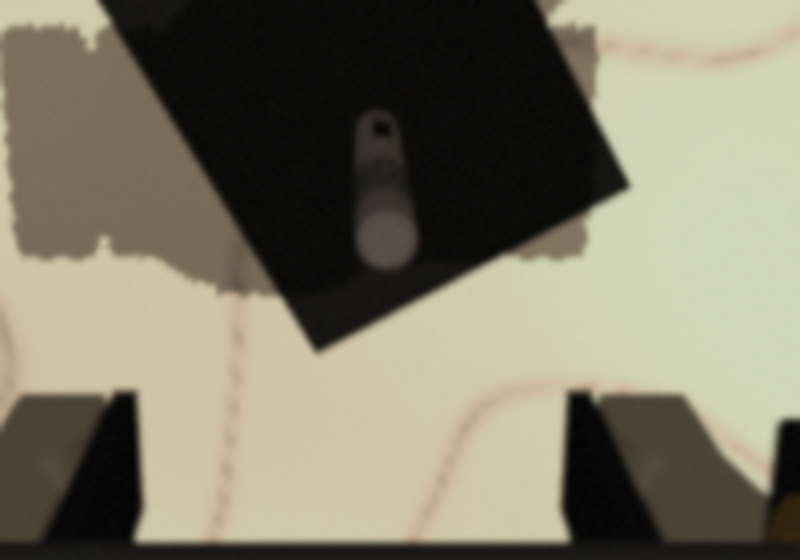

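The punch top is at crop (386,240), full picture (266,190), so it's about 8 mm off in tool y and 3.5 mm in tool x. The tube looks as slim as the shank, so probably 14 mm; the rings will tell. Descending.

Call:
carry_out(deltas=[[[0.018, 0.041, 0.1, 0, 0], [0.018, 0.041, 0.3, 0, 0], [0.018, 0.041, 0.5, 0, 0], [0.018, 0.041, 0.71, 0, 0], [0.018, 0.041, 0.71, 0, 0]]])

```text
clock: 5.0
tool_pos: [0.525, 0.1975, 0.08]
orientation: [-179.6, -0.4, 168.8]
force: [-0.7, -0.7, 0.3]
opening: 0.0436
gripper_force: 0.0
```

Call:
carry_out(deltas=[[[0, 0, 0, 0, -1], [0, 0, 0, 0, -1], [0, 0, 0, 0, -1], [0, 0, 0, 0, -1], [0, 0, 0, 0, -1]]])

```text
clock: 5.5
tool_pos: [0.5291, 0.2014, 0.086]
orientation: [179.9, 0.1, 169.0]
force: [-0.7, -1.1, 5.7]
opening: 0.0133
gripper_force: 30.0
```

Call:
carry_out(deltas=[[[0, 0, -0.2, 0, -1], [0, 0, -0.4, 0, -1], [-0.1, -0.2, -0.45, 0, -1], [-0.2, -0.4, -0.45, 0, -1], [-0.3, -0.6, -0.45, 0, -1]]])

```text
clock: 6.0
tool_pos: [0.5645, 0.071, 0.1755]
orientation: [179.9, 0.1, 169.0]
force: [1.2, -0.0, -1.8]
opening: 0.013
gripper_force: 30.0
```

Call:
carry_out(deltas=[[[-0.1, -0.2, 0, 0, -1], [-0.1, -0.4, 0, 0, -1], [-0.1, -0.5, 0, 0, -1], [-0.1, -0.5, 0, 0, -1]]])

```text
clock: 6.4
tool_pos: [0.5637, -0.0326, 0.1745]
orientation: [-180.0, -0.0, 168.8]
force: [0.7, -0.0, -1.2]
opening: 0.0134
gripper_force: 30.0
```

Run:
```python
from h import *
o=ctrl.get_obs();t,ax,ay=tool(o);print(t,o['orientation'],o['force'],o['opening'])
p=ctrl.snapshot('wrist');import pickle;pickle.dump(p,open('w6.pkl','wb'))
for d in ctrl.spot_point(p,'punch_a')[:1]: print(d['p'],d['centre'])
for z in(.1,.078):print(proj(p,[*t[:2],t[2]-z]))
for nm in['ring1_place','ring2_place','ring3_place','ring4_place']:
    for d in ctrl.spot_point(p,nm)[:1]:
        w=ray(p,d['centre'],.05);e=w-t;print(nm,round(d['p'],2),np.round(d['centre']),np.round(w,4),'tool',e[:2]@ax,e[:2]@ay)
c=p['color'][140:265,200:360]
cv2.imwrite('pics/w6.png',cv2.resize(c,(768,600),interpolation=cv2.INTER_CUBIC)[:,:,::-1])
```

```text
[ 0.5637112  -0.03259315  0.17448478] [-1.79986524e+02 -4.79006017e-02  1.68754882e+02] [ 0.66819405 -0.04488554 -1.22151821] 0.01340647343252264
0.96 [257.4, 201.2]
[257.18616656 192.30225642]
[257.11747846 200.03633569]
ring1_place 0.97 [242. 197.] [ 0.5729 -0.0498  0.05  ] tool -0.012381799253511357 -0.015064117606340315
ring2_place 0.95 [195. 194.] [ 0.5612 -0.0953  0.05  ] tool -0.009789243965796867 -0.06195581266104931
ring3_place 0.63 [148. 196.] [ 0.5541 -0.1423  0.05  ] tool -0.011920453527197023 -0.10943651990494338
ring4_place 0.43 [183. 184.] [ 0.549  -0.1041  0.05  ] tool 0.00046576564275024575 -0.07299201761574443
```

View pics/w6.png

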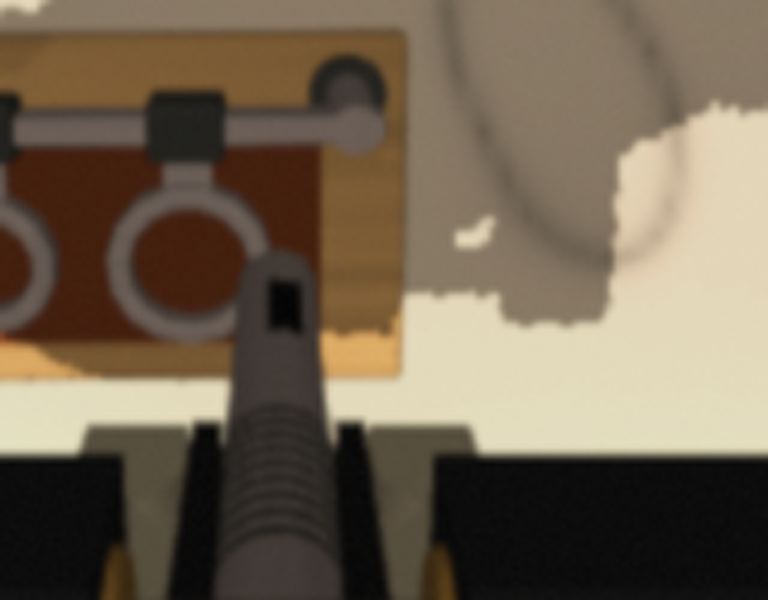

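The picture shows the foot at crop (280,283), full (258.3,199), and ring 1 at crop (190,262), full (239.6,194.6). The bar runs level, so the tool is aligned with the rack.

```bash
cat >> h.py <<'E'
def off(p,foot,ring,zf,o):
    t,ax,ay=tool(o);f=ray(p,foot,zf);r=ray(p,ring,.05);e=(r-f)[:2]
    return f,r,'mm tool x,y',np.round([e@ax*1e3,e@ay*1e3],1),'units',np.round([e@ax/.2,e@ay/.2],4)
E
python3 - <<'E'
from h import *;import pickle
p=pickle.load(open('w6.pkl','rb'));o=ctrl.get_obs()
print(off(p,(258.3,199),(239.6,194.6),.0965,o))
E
```

```text
(array([ 0.56300029, -0.03144137,  0.0965    ]), array([ 0.57005182, -0.05182291,  0.05      ]), 'mm tool x,y', array([-10.8, -18.7]), 'units', array([-0.0541, -0.0933]))
```

Call:
carry_out(deltas=[[[-0.054, -0.093, 0.1, 0, -1], [-0.054, -0.093, 0.18, 0, -1], [-0.054, -0.093, 0.18, 0, -1], [-0.054, -0.093, 0.2, 0, -1], [-0.054, -0.093, 0.2, 0, -1]]])

```text
clock: 7.2
tool_pos: [0.5721, -0.0499, 0.1349]
orientation: [180.0, 0.0, 169.0]
force: [0.2, 0.2, -1.0]
opening: 0.0135
gripper_force: 30.0
```

Run:
```python
from h import *;import pickle
o=ctrl.get_obs();t,ax,ay=tool(o);print(t,o['force'])
p=ctrl.snapshot('wrist');pickle.dump(p,open('w7.pkl','wb'))
for z in(.08,.078):print(proj(p,[*t[:2],t[2]-z]))
c=p['color'][140:265,180:340]
cv2.imwrite('pics/w7.png',cv2.resize(c,(768,600),interpolation=cv2.INTER_CUBIC)[:,:,::-1])
```

```text
[ 0.57206833 -0.04988085  0.1349045 ] [ 0.15230696  0.2355264  -0.97878375]
[257.14553951 199.22580834]
[257.13974957 199.98496389]
```

View pics/w7.png

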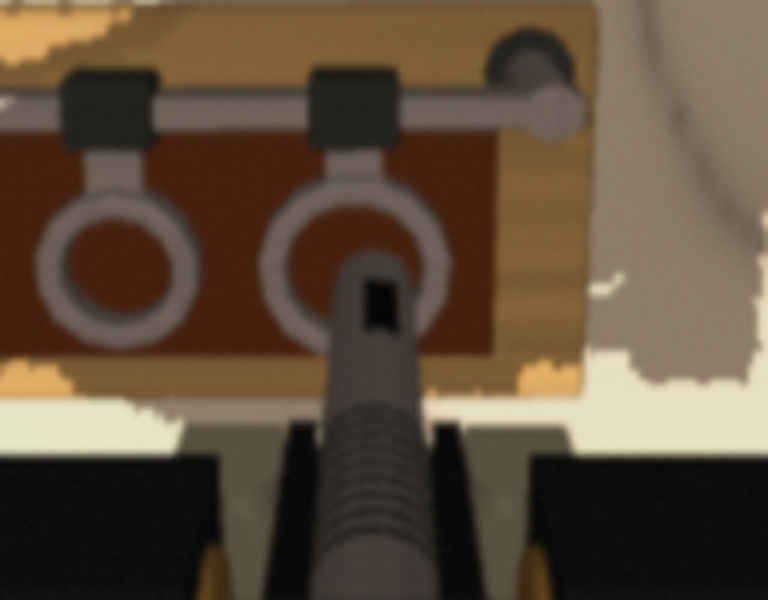

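The foot is at crop (374,285), full (257.9,199.4). Ring 1 is at crop (355,268), full (254.1,195.8), and ring 2 at crop (119,268), full (204.8,195.8). So I'm about 3 mm off ring 1's centre. From here I'll measure rings numerically.

```bash
cat >> h.py <<'E'
def ringfit(p,guess,rout,rin):
    """fit ring centre in a warp of the plane z=.05 (tool-aligned); guess world xy; returns world xy"""
    S=8;N=61  # px per mm, window mm
    o=ctrl.get_obs();t,ax,ay=tool(o);H=N//2
    g=np.array(guess);c=np.array([proj(p,[*(g+(sx*ax+sy*ay)*H/1e3),.05]) for sx,sy in((-1,-1),(-1,1),(1,1),(1,-1))],np.float32)
    m=2*H*S;M=cv2.getPerspectiveTransform(c,np.array([[0,0],[m,0],[m,m],[0,m]],np.float32))
    w=cv2.warpPerspective(p['color'],M,(m,m),flags=cv2.INTER_CUBIC).astype(np.float32)
    sat=w.max(2)-w.min(2);sc=lambda r0,r1:None
    K=int((rout+3)*S)*2+1;yy,xx=np.mgrid[:K,:K]-K//2;r=np.hypot(xx,yy)/S
    tpl=np.where((r<rin),1,np.where(r<rout,-1,np.where(r<rout+2.5,1,0))).astype(np.float32)
    a=np.arctan2(yy,xx);
    ok=np.ones_like(tpl);ok[(np.abs(xx)<5*S)&(r>rin-1)]=0  # leave out arm (±x) and punch side
    tpl*=ok
    for q in(1,-1):
        k=(tpl*q>0);tpl[k]=q/k.sum()
    f=cv2.filter2D(sat,-1,tpl,borderType=cv2.BORDER_REPLICATE)
    e=K//2;f2=f[e:-e,e:-e];_,mx,_,l=cv2.minMaxLoc(f2)
    d=np.array([l[0]+e-m/2,l[1]+e-m/2])/S/1e3  # columns=+ay, rows=+ax
    return g+d[1]*ax+d[0]*ay,mx
E
python3 - <<'E'
from h import *;import pickle
p=pickle.load(open('w7.pkl','rb'));o=ctrl.get_obs()
print(off(p,(257.9,199.4),(254.1,195.8),.055,o));print(off(p,(257.9,199.4),(204.8,195.8),.055,o))
for px,ro,ri in[((204.8,195.8),15,10),((254.1,195.8),17.5,12.5)]:
    g=ray(p,px,.05)[:2];print(g,ringfit(p,g,ro,ri))
E
```

```text
(array([ 0.57231069, -0.04927838,  0.055     ]), array([ 0.57013588, -0.05218321,  0.05      ]), 'mm tool x,y', array([ 1.6, -3.3]), 'units', array([ 0.0079, -0.0163]))
(array([ 0.57231069, -0.04927838,  0.055     ]), array([ 0.56206154, -0.09378802,  0.05      ]), 'mm tool x,y', array([  1.6, -45.6]), 'units', array([ 0.0078, -0.2282]))
[ 0.56206154 -0.09378802] (array([ 0.56142417, -0.09379129]), 28.14199447631836)
[ 0.57013588 -0.05218321] (array([ 0.56915758, -0.0526295 ]), 18.24971580505371)
```

Call:
carry_out(deltas=[[[0.01, -0.016, 0, 0, -1], [0.01, -0.016, 0.02, 0, -1], [0.01, -0.016, 0.05, 0, -1], [0.01, -0.016, 0.09, 0, -1], [0.01, -0.016, 0.12, 0, -1]]])

```text
clock: 7.75
tool_pos: [0.5688, -0.0533, 0.1096]
orientation: [-180.0, -0.0, 168.9]
force: [0.9, 0.3, -1.7]
opening: 0.0136
gripper_force: 30.0
```

Call:
carry_out(deltas=[[[0, 0, 0, 0, -1], [0, 0, 0, 0, -1]]])

```text
clock: 7.95
tool_pos: [0.5691, -0.0533, 0.1103]
orientation: [-180.0, -0.0, 168.9]
force: [-0.4, 0.1, -1.4]
opening: 0.0136
gripper_force: 30.0
```

Through ring 1 freely. On to ring 2.

Call:
carry_out(deltas=[[[0, 0, -0.15, 0, -1], [0, 0, -0.18, 0, -1], [0, -0.1, -0.18, 0, -1], [0, -0.212, -0.18, 0, -1], [0, -0.212, -0.14, 0, -1]]])

```text
clock: 8.45
tool_pos: [0.5614, -0.0964, 0.1396]
orientation: [180.0, 0.1, 168.9]
force: [0.3, -0.5, -1.8]
opening: 0.0133
gripper_force: 30.0
```

Call:
carry_out(deltas=[[[0, 0, 0, 0, -1], [0, 0, 0, 0, -1]]])

```text
clock: 8.65
tool_pos: [0.5611, -0.0946, 0.1384]
orientation: [-180.0, -0.0, 168.9]
force: [0.5, 0.4, -1.7]
opening: 0.0137
gripper_force: 30.0
```

```bash
cat >> h.py <<'E'
def asc(p,u0,u1,v0,v1):
    c=p['color'][v0:v1,u0:u1].astype(int);s=c.max(2)-c.min(2);l=c.sum(2)//3
    for v in range(0,v1-v0): print(v0+v,''.join('#' if l[v,u]<35 else ('.' if s[v,u]>35 else '+') for u in range(u1-u0)))
E
python3 - <<'E'
from h import *;import pickle
o=ctrl.get_obs();t,ax,ay=tool(o);print(t,o['force'])
p=ctrl.snapshot('wrist');pickle.dump(p,open('w8.pkl','wb'))
for n,g,ro,ri in(('r2',(.5615,-.0938),15,10),('r3',(.553,-.142),12.5,7.5),('r1',(.5692,-.0526),17.5,12.5)):
    w,s=ringfit(p,g,ro,ri);e=w-t[:2];print(n,np.round(w,4),s,'rel TCP mm',e@ax*1e3,e@ay*1e3,proj(p,[*w,.05]))
asc(p,185,285,176,222)
E
```

```text
[ 0.56108352 -0.09464603  0.13841819] [ 0.4706499   0.42930405 -1.69844183]
r2 [ 0.561  -0.0946] 13.871177673339844 rel TCP mm 0.12829245159020192 0.03508749154804103 [257.18802241 196.06314865]
r3 [ 0.5528 -0.1383] 26.798433303833008 rel TCP mm -0.27995410672360294 -44.40040280640738 [206.27245604 196.47697391]
r1 [ 0.5692 -0.0534] 29.1090087890625 rel TCP mm -0.02006030510407227 42.072185385855384 [305.38963167 196.25470222]
176 ..............+++++++++++++........................................+++++++++++......................
177 ...............++++++++++++........................................+++++++++++......................
178 ...............++++++++++++........................................+++++++++++......................
179 ...............++++++++++++........................................+++++++++++......................
180 ...............++++++++++++.......................................+++++++++++++.....................
181 ...............++++++++++++......................................+++++++++++++++....................
182 ...............++++++++++++........
[... 3460 characters left out ...]
.................................+++++++++++++++++++..................
216 ...............................................................+++++++++++++++++++..................
217 ...............................................................+++++++++++++++++++..................
218 ...............................................................+++++++++++++++++++..................
219 ...............................................................+++++++++++++++++++..................
220 ...............................................................+++++++++++++++++++..................
221 ...............................................................++++++++++++++++++++.................
```

Numerically the foot is within 0.5 mm of ring 2's axis. Going down.

Call:
carry_out(deltas=[[[0, 0, 0.03, 0, -1], [0, 0, 0.05, 0, -1], [0, 0, 0.08, 0, -1], [0, 0, 0.11, 0, -1], [0, 0, 0.13, 0, -1]]])

```text
clock: 9.2
tool_pos: [0.5607, -0.0948, 0.1117]
orientation: [-180.0, -0.0, 168.9]
force: [-0.1, -0.7, -1.4]
opening: 0.0134
gripper_force: 30.0
```

Call:
carry_out(deltas=[[[0, 0, 0.01, 0, -1], [0, 0, 0.01, 0, -1], [0, 0, 0.01, 0, -1]]])

```text
clock: 9.5
tool_pos: [0.5612, -0.0949, 0.1107]
orientation: [-180.0, 0.0, 168.9]
force: [-0.2, -0.8, -1.5]
opening: 0.0134
gripper_force: 30.0
```

Through ring 2 too. On to ring 3, whose centre is about 44.4 mm further on.

Call:
carry_out(deltas=[[[0, 0, -0.15, 0, -1], [0, 0, -0.18, 0, -1], [-0.001, -0.1, -0.18, 0, -1], [-0.001, -0.222, -0.18, 0, -1], [-0.001, -0.222, -0.14, 0, -1]]])

```text
clock: 10.0
tool_pos: [0.5529, -0.1402, 0.1396]
orientation: [180.0, 0.1, 168.9]
force: [0.7, -0.2, -0.9]
opening: 0.0134
gripper_force: 30.0
```

Call:
carry_out(deltas=[[[0, 0, 0, 0, -1], [0, 0, 0, 0, -1], [0, 0, 0, 0, -1]]])

```text
clock: 10.3
tool_pos: [0.553, -0.138, 0.1387]
orientation: [180.0, 0.0, 169.0]
force: [-0.8, -0.3, -1.1]
opening: 0.0136
gripper_force: 30.0
```

```bash
cat > m.py <<'E'
from h import *;import pickle,sys
o=ctrl.get_obs();t,ax,ay=tool(o);print(t,o['force'])
p=ctrl.snapshot('wrist');pickle.dump(p,open('w9.pkl','wb'))
for n,g,ro,ri in(('r2',(.561,-.0946),15,10),('r3',(.5528,-.1383),12.5,7.5),('r4',(.544,-.184),10,5)):
    w,s=ringfit(p,g,ro,ri);e=w-t[:2];print(n,np.round(w,4),s,'rel TCP mm',e@ax*1e3,e@ay*1e3,proj(p,[*w,.05]))
print(proj(p,[*t[:2],t[2]-.08]))
asc(p,195,285,176,218)
E
python3 m.py
```

```text
[ 0.55298578 -0.13797599  0.13867634] [-0.78448227 -0.26637787 -1.12738064]
r2 [ 0.561  -0.0955] 28.17157745361328 rel TCP mm 0.3069591547028523 43.23302422080632 [306.72888627 195.72831878]
r3 [ 0.5524 -0.1391] 14.291837692260742 rel TCP mm 0.37032718238668433 -1.228578838987167 [255.7790701  195.63240944]
r4 [ 0.5444 -0.1831] 28.083051681518555 rel TCP mm -0.23493272459539527 -45.892993805777074 [204.64968739 196.26511265]
[257.16225879 199.1974413 ]
176 ...++++++++++++.........................................+++++++++++.......................
177 ...++++++++++++.........................................+++++++++++.......................
178 ...++++++++++++.........................................+++++++++++.......................
179 ...++++++++++++.........................................+++++++++++.......................
180 ...++++++++++++.........................................+++++++++++.......................
181 ...++++++++++++.........................................+++++++++++.......................
182 ...++++++++++++........................................++++++++++++..
[... 2646 characters left out ...]
+++++++++++++++++..................
211 ......................................................++++++++++++++++++..................
212 .....................................................+++++++++++++++++++..................
213 .....................................................+++++++++++++++++++..................
214 .....................................................+++++++++++++++++++..................
215 .....................................................+++++++++++++++++++..................
216 .....................................................+++++++++++++++++++..................
217 .....................................................+++++++++++++++++++..................
```

Call:
carry_out(deltas=[[[0.001, -0.007, 0, 0, -1], [0.001, -0.007, 0.03, 0, -1], [0.001, -0.007, 0.042, 0, -1], [0.001, -0.007, 0.05, 0, -1], [0.001, -0.007, 0.05, 0, -1]]])

```text
clock: 10.85
tool_pos: [0.5524, -0.1398, 0.1286]
orientation: [-180.0, 0.0, 168.9]
force: [-1.0, 1.0, 1.3]
opening: 0.0134
gripper_force: 30.0
```

Call:
carry_out(deltas=[[[0, 0, 0.004, 0, -1], [0, 0, 0.004, 0, -1]]])

```text
clock: 11.05
tool_pos: [0.5524, -0.1399, 0.1281]
orientation: [-180.0, 0.0, 168.9]
force: [-0.4, 0.0, 2.9]
opening: 0.0131
gripper_force: 30.0
```

```bash
python3 - <<'E'
from h import *
o=ctrl.get_obs();print(o['tool_pos'],o['orientation'],o['force'],o['moment'])
E
python3 m.py
```

```text
[ 0.55244516 -0.13987762  0.12809094] [-1.79997551e+02  2.94844612e-02  1.68940743e+02] [-0.40800187  0.04757854  2.90684912] [0.28346021 0.33941764 0.02437252]
[ 0.55244516 -0.13987762  0.12809094] [-0.40800187  0.04757854  2.90684912]
r2 [ 0.561  -0.0955] 28.48002052307129 rel TCP mm 0.16436697726611596 45.20281086122988 [310.9998729  199.73739878]
r3 [ 0.5523 -0.139 ] 9.186690330505371 rel TCP mm 0.3293743399664469 0.8663891754890168 [258.1319034  199.52082439]
r4 [ 0.5442 -0.1829] 28.511899948120117 rel TCP mm -0.17539953062547803 -43.79798091730054 [204.91581397 200.06070278]
[257.10502651 199.1682195 ]
176 .+++++++++++++++.........................................+++++++++++++....................
177 ...++++++++++++...........................................++++++++++++....................
178 ...++++++++++++...........................................++++++++++++....................
179 ...++++++++++++...........................................+++++++++++.....................
180 ...++++++++++++...........................................+++++++++++.....................
181 ...++
[... 2805 characters left out ...]
+++++++++++++++++++................
211 ....++++++++++++.....................................++++++++++++++++++++.................
212 ........+++++.........................................+++++++++++++++++++.................
213 .....................................................+++++++++++++++++++..................
214 .....................................................+++++++++++++++++++..................
215 .....................................................++++++++++++++++++++.................
216 .....................................................++++++++++++++++++++.................
217 .....................................................++++++++++++++++++++.................
```

Contact at about 4 N. The numbers put the ring 0.6 mm in +y. I'll lift a touch, shift and try again.

Call:
carry_out(deltas=[[[0, 0, -0.012, 0, -1], [0, 0.003, -0.012, 0, -1], [0, 0.003, -0.012, 0, -1], [0, 0.003, -0.006, 0, -1], [0, 0.003, 0.0, 0, -1]]])

```text
clock: 11.6
tool_pos: [0.5526, -0.1393, 0.1279]
orientation: [-180.0, 0.0, 168.9]
force: [-0.2, -0.6, 3.4]
opening: 0.0132
gripper_force: 30.0
```

Call:
carry_out(deltas=[[[0, 0, 0.003, 0, -1], [0, 0, 0.005, 0, -1], [0, 0, 0.005, 0, -1]]])

```text
clock: 11.9
tool_pos: [0.5528, -0.1393, 0.1272]
orientation: [-180.0, 0.1, 168.9]
force: [0.7, 0.9, 3.1]
opening: 0.0131
gripper_force: 30.0
```

Call:
carry_out(deltas=[[[0, 0, 0.003, 0, -1], [0, 0, 0.005, 0, -1], [0, 0, 0.005, 0, -1]]])

```text
clock: 12.2
tool_pos: [0.5528, -0.1392, 0.1256]
orientation: [180.0, 0.0, 168.9]
force: [2.3, -0.4, -0.6]
opening: 0.0134
gripper_force: 30.0
```

It has entered. Continuing gently, yielding to the side force.

Call:
carry_out(deltas=[[[-0.001, 0, 0.004, 0, -1], [-0.001, 0, 0.008, 0, -1], [-0.001, 0, 0.012, 0, -1], [-0.001, 0, 0.015, 0, -1], [-0.001, 0, 0.015, 0, -1]]])

```text
clock: 12.7
tool_pos: [0.5528, -0.1393, 0.1228]
orientation: [180.0, 0.0, 168.9]
force: [2.5, -0.1, -0.5]
opening: 0.0132
gripper_force: 30.0
```

Call:
carry_out(deltas=[[[-0.002, 0, 0.01, 0, -1], [-0.002, 0, 0.018, 0, -1], [-0.002, 0, 0.026, 0, -1], [-0.002, 0, 0.034, 0, -1], [-0.002, 0, 0.034, 0, -1]]])

```text
clock: 13.2
tool_pos: [0.5529, -0.1393, 0.1157]
orientation: [-180.0, -0.0, 168.9]
force: [2.7, -0.9, -0.6]
opening: 0.0132
gripper_force: 30.0
```

Call:
carry_out(deltas=[[[-0.002, 0, 0.01, 0, -1], [-0.002, 0, 0.02, 0, -1], [-0.002, 0, 0.02, 0, -1]]])

```text
clock: 13.5
tool_pos: [0.5531, -0.1394, 0.1115]
orientation: [-180.0, -0.0, 168.9]
force: [2.3, -0.0, -1.6]
opening: 0.0132
gripper_force: 30.0
```

Through ring 3. Out, and on to ring 4.

Call:
carry_out(deltas=[[[0, 0, -0.06, 0, -1], [0, 0, -0.12, 0, -1], [0, 0, -0.14, 0, -1], [0, 0, -0.14, 0, -1]]])

```text
clock: 13.9
tool_pos: [0.5532, -0.1394, 0.1411]
orientation: [180.0, 0.0, 168.9]
force: [-0.1, 1.1, -2.0]
opening: 0.0137
gripper_force: 30.0
```

Call:
carry_out(deltas=[[[0, -0.11, 0, 0, -1], [0, -0.222, 0, 0, -1], [0, -0.222, 0, 0, -1], [0, -0.222, 0.02, 0, -1], [0, -0.222, 0.035, 0, -1]]])

```text
clock: 14.4
tool_pos: [0.5445, -0.1826, 0.1324]
orientation: [180.0, -0.0, 168.9]
force: [-0.4, 0.6, -2.0]
opening: 0.0133
gripper_force: 30.0
```

Call:
carry_out(deltas=[[[0, 0, 0.0, 0, -1], [0, 0, 0.005, 0, -1], [0, 0, 0.01, 0, -1]]])

```text
clock: 14.7
tool_pos: [0.545, -0.1826, 0.1309]
orientation: [-180.0, -0.0, 169.0]
force: [-0.3, -0.4, -1.0]
opening: 0.0133
gripper_force: 30.0
```

```bash
sed -i "s/('r3',(.5528,-.1383),12.5,7.5)/('r3',(.5528,-.1390),12.5,7.5)/" m.py; python3 m.py | head -8
```

```text
[ 0.54495322 -0.18262634  0.13090799] [-0.27375197 -0.35512482 -1.04966405]
r2 [ 0.5608 -0.0963] 30.08845329284668 rel TCP mm 0.9702669846358434 87.7202913786075 [360.71463543 197.82693174]
r3 [ 0.5525 -0.14  ] 28.478899002075195 rel TCP mm 0.7719672141570749 43.32169008815898 [308.26173921 198.02000081]
r4 [ 0.544  -0.1839] 17.844684600830078 rel TCP mm 0.6727105547520771 -1.4056905642788144 [255.46621205 198.10172283]
[257.1223523  199.19615463]
176 .......................................................++++++++++++.......................
177 .......................................................++++++++++++.......................
178 .......................................................++++++++++++.......................
```

Call:
carry_out(deltas=[[[0.003, -0.006, 0, 0, -1], [0.003, -0.006, 0.005, 0, -1], [0.003, -0.006, 0.01, 0, -1], [0.003, -0.006, 0.01, 0, -1]]])

```text
clock: 15.15
tool_pos: [0.5442, -0.1841, 0.1293]
orientation: [-180.0, 0.0, 168.9]
force: [-0.3, 0.5, 2.3]
opening: 0.0135
gripper_force: 30.0
```

Call:
carry_out(deltas=[[[0, 0, 0.003, 0, -1], [0, 0, 0.005, 0, -1], [0, 0, 0.005, 0, -1]]])

```text
clock: 15.45
tool_pos: [0.5443, -0.1841, 0.1285]
orientation: [-180.0, 0.0, 168.9]
force: [-1.2, 1.3, 4.9]
opening: 0.0135
gripper_force: 30.0
```

Ring 4 stops it (about 6 N), so it's the 14 mm punch and ring 3 is its place. Going back to the same commanded spot.

Call:
carry_out(deltas=[[[0, 0, -0.03, 0, -1], [0, 0, -0.06, 0, -1], [-0.003, 0.12, -0.06, 0, -1], [-0.003, 0.228, -0.06, 0, -1], [-0.003, 0.228, -0.06, 0, -1]]])

```text
clock: 15.95
tool_pos: [0.5538, -0.1377, 0.1402]
orientation: [180.0, 0.0, 169.0]
force: [0.2, 0.1, -1.8]
opening: 0.0134
gripper_force: 30.0
```

Call:
carry_out(deltas=[[[0, 0, 0, 0, -1], [0, 0, 0.02, 0, -1], [0, 0, 0.04, 0, -1], [0, 0, 0.05, 0, -1], [0, 0, 0.055, 0, -1]]])

```text
clock: 16.45
tool_pos: [0.553, -0.1399, 0.1285]
orientation: [-180.0, -0.0, 168.9]
force: [-0.4, -0.2, 0.1]
opening: 0.0133
gripper_force: 30.0
```

Call:
carry_out(deltas=[[[0, 0, 0.005, 0, -1], [0, 0, 0.009, 0, -1], [0, 0, 0.009, 0, -1]]])

```text
clock: 16.75
tool_pos: [0.5533, -0.1394, 0.1271]
orientation: [180.0, -0.0, 168.9]
force: [0.5, 0.1, -1.6]
opening: 0.0134
gripper_force: 30.0
```

Call:
carry_out(deltas=[[[0, 0, 0.01, 0, -1], [0, 0, 0.02, 0, -1], [0, 0, 0.03, 0, -1], [0, 0, 0.04, 0, -1], [0, 0, 0.04, 0, -1]]])

```text
clock: 17.25
tool_pos: [0.5533, -0.1394, 0.1189]
orientation: [-180.0, -0.0, 168.9]
force: [0.4, -0.5, -1.7]
opening: 0.0134
gripper_force: 30.0
```

Free. Going down towards the pad (touching at TCP ≈ 0.092).

Call:
carry_out(deltas=[[[0, 0, 0.02, 0, -1], [0, 0, 0.04, 0, -1], [0, 0, 0.06, 0, -1], [0, 0, 0.08, 0, -1], [0, 0, 0.1, 0, -1]]])

```text
clock: 17.75
tool_pos: [0.5534, -0.1394, 0.0988]
orientation: [-180.0, -0.0, 168.9]
force: [0.0, -0.4, -1.8]
opening: 0.0131
gripper_force: 30.0
```

Call:
carry_out(deltas=[[[0, 0, 0.008, 0, -1], [0, 0, 0.016, 0, -1], [0, 0, 0.02, 0, -1], [0, 0, 0.02, 0, -1]]])

```text
clock: 18.15
tool_pos: [0.5533, -0.1394, 0.0951]
orientation: [180.0, -0.0, 168.9]
force: [1.1, 0.3, -2.0]
opening: 0.0133
gripper_force: 30.0
```

Call:
carry_out(deltas=[[[0, 0, 0.005, 0, -1], [0, 0, 0.01, 0, -1], [0, 0, 0.015, 0, -1], [0, 0, 0.015, 0, -1]]])

```text
clock: 18.55
tool_pos: [0.5534, -0.1394, 0.0921]
orientation: [-180.0, -0.0, 168.9]
force: [0.9, -0.5, -1.6]
opening: 0.0136
gripper_force: 30.0
```

Call:
carry_out(deltas=[[[0, 0, 0.003, 0, -1], [0, 0, 0.006, 0, -1], [0, 0, 0.006, 0, -1]]])

```text
clock: 18.85
tool_pos: [0.5535, -0.1395, 0.0913]
orientation: [-180.0, 0.0, 168.9]
force: [-1.0, 0.4, 1.7]
opening: 0.0134
gripper_force: 30.0
```

On the pad. Letting go and rising.

Call:
carry_out(deltas=[[[0, 0, 0, 0, -0.3], [0, 0, 0, 0, -0.1], [0, 0, 0, 0, 0], [0, 0, 0, 0, 0], [0, 0, 0, 0, 0]]])

```text
clock: 19.35
tool_pos: [0.5533, -0.1394, 0.0909]
orientation: [-180.0, -0.0, 168.9]
force: [-0.3, -0.3, 0.6]
opening: 0.043
gripper_force: 0.0
```

Call:
carry_out(deltas=[[[0, 0, -0.1, 0, 0], [0, 0, -0.3, 0, 0], [0, 0, -0.5, 0, 0], [0, 0, -0.7, 0, 0], [0, 0, -0.7, 0, 0]]])

```text
clock: 19.85
tool_pos: [0.5563, -0.1399, 0.2373]
orientation: [179.9, 0.6, 169.0]
force: [0.2, 0.3, 0.4]
opening: 0.0439
gripper_force: 0.0
```

Run:
```python
from h import *
o=ctrl.get_obs();print(o['tool_pos'],o['opening'],o['force'])
p=ctrl.snapshot('wrist')
a=cv2.resize(p['color'][120:270,160:360],(600,450),interpolation=cv2.INTER_CUBIC)
cv2.imwrite('pics/fin.png',a[:,:,::-1])
for d in ctrl.spot_point(p,'punch_c')[:2]: print(d, ray(p,d['centre'],.012))
```

```text
[ 0.55631373 -0.13988173  0.23728601] 0.04391572324856562 [0.19672008 0.2777542  0.38330746]
{'centre': [258.6, 162.0], 'p': 0.78} [ 0.55618391 -0.13805757  0.012     ]
{'centre': [113.8, 206.9], 'p': 0.64} [ 0.57980991 -0.34534579  0.012     ]
```

View pics/fin.png

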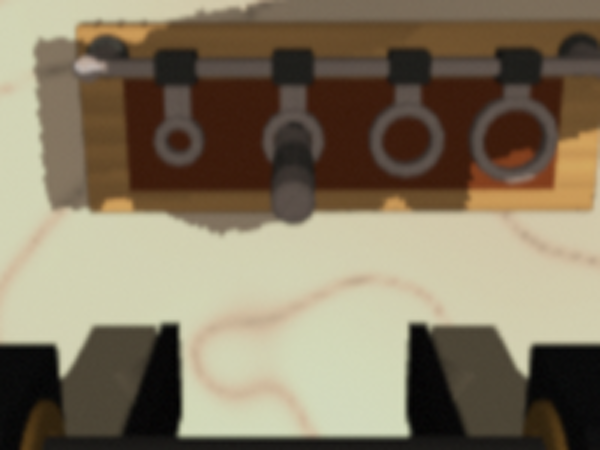

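The punch stands upright in the third ring, ring at crop (293,140) and punch top at (293,200). The gripper is clear, so I'm handing in.

```bash
python3 -c "
from plant import ctrl
print(ctrl.close_job())"
```

```text
the job is handed in; nothing more can be done
None
```

The mat punch is the 14 mm one: it passed rings 1 to 3, ring 4 stopped it at about 6 N, and it now stands released on the pad in ring 3; the job was handed in at about 20 s and no verdict came back.

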